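# Swap the tumblers on the studio drying rack

### The job

Take the dry tall tumbler off its peg on the drying rack and stand it mouth-down, wholly on the cork mat. Then take the washed tumbler from the draining cradle and turn it upside down over the freed peg, lowering it until its rim sits flat on the rack's board. Let go of each only when it is down, do not drop them, and leave the squat tumbler and everything else where they are.

Things in the scene. Friction and masses are not known exactly. Their poses are not given: they have to be found in the camera images.
- washed_tumbler: tall plain steel tumbler, straight cylinder, 58 mm outside and 52 mm inside diameter, 105 mm long, base 4 mm thick, 90 to 180 g; origin at the centre of its closed base (outside), z axis points from the base to the open mouth. It lies on its side in the draining cradle, mouth low, axis sloping 30 degrees below level towards the cradle's +x.
- dry_tumbler: tall plain steel tumbler, straight cylinder, 58 mm outside and 52 mm inside diameter, 105 mm long, base 4 mm thick, 90 to 180 g; origin at the centre of its closed base (outside), z axis points from the base to the open mouth. It starts mouth-down (z axis pointing down) over one of the two rack pegs, rim on the board, origin on top.
- squat_tumbler: short, wider steel tumbler, 68 mm diameter, 80 mm long, mouth-down over the other rack peg; same frame as the tall ones (origin on top, z down). It stays where it is.
- rack: fixed drying rack: a pale wooden board 110 mm (its x) by 250 mm (its y), 20 mm thick, with two upright wooden pegs 130 mm apart along y; origin under the board's centre, board top at z = 20 mm
- peg_left (a point): tip of the peg at the rack's +y end; the peg is 36 mm in diameter, tapering over its top 18 mm to 20 mm, and stands 70 mm above the board (90 mm above the table)
- peg_right (a point): tip of the same kind of peg at the rack's -y end
- mat: fixed square cork mat, 130 x 130 mm, 5 mm thick, origin under its centre, edges along its x and y
- cradle: fixed draining cradle: pale wooden foot 170 x 90 x 12 mm (long along its x) carrying two 8 mm dark wires, 38 mm apart, sloping 30 degrees down to its +x, turned up at the low end to stop the tumbler's rim; the washed tumbler lies on them, its axis 45 mm above the table at the mouth, 97 mm at the base. Origin under the foot's centre
- oil_bottle: brown glass bottle, 56 mm wide, 130 mm tall, origin under its centre; a bystander
- paint_jar: blue jar with white lid, 68 mm wide, 70 mm tall, origin under its centre; a bystander
- mug: blue ceramic mug, 80 mm wide, 90 mm tall, handle at its +y, origin under its centre; a bystander
- tape_roll: roll of paper tape lying flat, 100 mm wide, 25 mm tall, origin under its centre; a bystander
- palette_knife: palette knife with dark handle lying flat along its x, about 200 to 250 mm long; a bystander
- flat_brush: flat brush with red handle lying flat along its x, about 200 to 250 mm long; a bystander
- eraser_block: white block, 70 x 40 x 25 mm, origin under its centre; a bystander
Not all that is in view belongs to the job. Of the things that look like the mat, the smaller one is meant.

How it is judged:
By the outcome, as a careful person would: the job done as asked, in the order asked, and still so for the second after the job is handed in, with the robot touching nothing.
It also fails if it takes over 48 s, if anything falls off the work surface, if the arm or the gripper's body presses on something with over 40 N, if the wrist force passes 120 N, or if a joint passes its speed limit or range.

### The arm

A 6-joint arm with a two-finger parallel gripper is mounted at the origin on the work surface. World frame = base frame: x ahead of the robot, y to its left, z up, the work surface at z = 0. Lengths are in mm, angles in degrees, forces in N, time in s.
With the tool pointing down it reaches from about 300 to 850 mm from the base axis. Payload 4.2 kg.
Tool frame: the origin (TCP) lies midway between the tips of the shut fingers; the grasp point (between the pads) lies 19 mm behind it; z points along the fingers, y is the line along which they close (so a half turn about z gives the same grasp; the last joint's range is limited). The gripper opens to 91 mm and grips with 3 to 60 N. Pads are 32 mm wide; open, the fingers measure 118 mm over their backs; the gripper's body (76 mm by 178 mm) begins 60 mm behind the grasp point.
Start: joints at [74.427, 18.312, 89.639, -0, 72.044, -1.146], TCP at [143.262, 556.887, 179.376] pointing down, gripper open.
Joint ranges: [-177.97, 177.97], [-48.28, 115.42], [12.27, 149.76], [-77.06, 257.06], [2.81, 150.46], [-146.56, 146.56]. Speed limits (degrees/s): [147.25, 147.25, 180, 180, 180, 180].

### API

Orientations are given as [roll, pitch, yaw] about the fixed x, y, z axes, in that order (R = Rz(yaw) Ry(pitch) Rx(roll)).
In Python, from workcell import env gives the robot as it stands.
- The arm moves only by the tool send_rows, never from a script. Its argument "steps" is a list that holds one entry, the list of rows, each a list of 5 numbers: the shift along the tool's x, y, z scaled (see below), then the turn about the tool's z scaled (see below), then the opening, from 0 (shut) to 1 (fully open). In form: [[[dx, dy, dz, yaw, fingers], ...]]. A call has 1 to 5 rows; each row shifts and turns the commanded pose from where the row before left it, along the tool's axes as they then stand; what a row does not reach is not made up. The controller multiplies each number of a shift by 0.04 m and each number of a turn by 0.12 rad. A row lasts 1/12 s, in which the tool goes at most 41.7 mm and 7.16 degrees, less where a joint would pass 70% of its speed; a pose out of reach is approached as far as the arm can. A call with a number of a shift or a turn outside -1 to 1 is refused whole. A call with a gripper value outside its range is refused whole. The fingers move at their own pace and stop on an object; "squeeze" is the grip in N (left out, the last holds). Time passes only in rows, so rows that do not move let the fingers close. It gives the time, the measured TCP pose, the force, the opening and the grip force at its end, in the units of the state.
- env.state(): the state, without advancing time (a new reading comes with each control period).
- env.grab_frame(name): name is "side" or "top"; returns a dict with "pixels" (480x640x3 uint8, red, green, blue), "depth" (480x640 float32, mm along the optical axis (not along the pixel's ray), 0 where there is no reading), "intrinsics" (3x3 intrinsics, pixels), "cam_to_world" (4x4, takes a point from camera to world coordinates). Camera axes: x right, y down, z forward; pixel columns grow to the right and rows downward; lengths in mm; the calibration is good to about 2 mm. A picture is of the moment at which its call begins.
- env.job_done(): hands the job in; it is judged then, once.
The state is a dict: "time_s": time; "qpos": joint angles; "qvel": joint speeds; "effort": joint torques, N m; "ee_pos": TCP position; "ee_rot": TCP orientation; "force": force on the tool from outside, world axes, zero at the start; "torque": the same for the moment, N m; "gripper_width": finger opening in mm; "gripper_force": force on a finger pad.
Only numpy, scipy, OpenCV 4.12 (cv2) and the standard library are available. Lean on these libraries where they do the work, as an engineer would, in place of code of your own. Each camera call takes 0.05 s, during which the arm holds its last target. There are 200 camera calls.

## Working session

There is one attempt and no reset: what is moved stays moved. The work goes in short steps, Python scripts to look and compute and a tool call to move; the robot and the scene stay as the last step left them, time stands still between calls to the robot, and variables do not carry over. Pictures are saved under pics/ and viewed, at most 10 in all, crops included, and the job is handed in when it is done.

Besides the shell and the picture viewer there is one more tool, called after ">>>" as name(argument=value, ...) on one line, values as JSON. send_rows: Moves the arm, as the interface text tells. Shifts and turns lie within -1 to 1; 1 stands for 0.04 m of shift or 0.12 rad of turn. Its arguments: {"type":"object","properties":{"steps":{"type":"array"},"squeeze":{"type":"number"}},"required":["steps"]}

```bash
ls; mkdir -p pics; python3 - <<'E'
from workcell import env
import cv2,numpy as np
for n in("side","top"):
    f=env.grab_frame(n); np.savez(n+"0.npz",**f)
    cv2.imwrite(f"pics/{n}0.png",f["pixels"][:,:,::-1]); print(n,f["intrinsics"].round(1).tolist(),f["cam_to_world"].round(3).tolist())
print(env.state())
E
```

```text
pics
side [[442.7, 0.0, 320.1], [0.0, 442.7, 252.1], [0.0, 0.0, 1.0]] [[0.789, -0.374, 0.487, 78.139], [-0.614, -0.476, 0.63, -551.458], [-0.003, -0.796, -0.605, 635.89], [0.0, 0.0, 0.0, 1.0]]
top [[480.2, 0.0, 320.9], [0.0, 480.2, 236.7], [0.0, 0.0, 1.0]] [[0.017, -0.996, 0.093, 412.913], [-1.0, -0.015, 0.028, -11.087], [-0.026, -0.094, -0.995, 1143.874], [0.0, 0.0, 0.0, 1.0]]
{'time_s': 0.1, 'qpos': array([ 7.44286777e+01,  1.83486088e+01,  8.96984082e+01,  5.06167455e-04,
        7.20433257e+01, -1.14700697e+00]), 'qvel': array([-0.03312219, -0.11293867, -0.13840871,  0.0118333 , -0.01749887,
       -0.0068716 ]), 'effort': array([ 7.51499720e-04, -4.13334167e+01, -2.32508683e+01,  7.28847762e-02,
        4.21332358e-02, -4.53568259e-05]), 'ee_pos': array([143.107376  , 556.39733807, 178.60489659]), 'ee_rot': array([-1.79909685e+02, -2.28962208e-03,  1.65575526e+02]), 'force': array([ 0.26640109, -0.08287921, -0.2705134 ]), 'torque': array([ 0.02973799, -0.03107228, -0.03800615]), 'gripper_force': 0.0, 'gripper_width': 91.01394908567292}
```

View pics/top0.png

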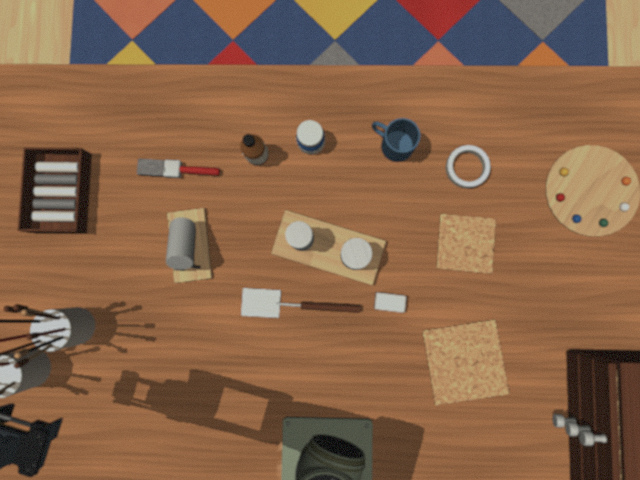

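View pics/side0.png

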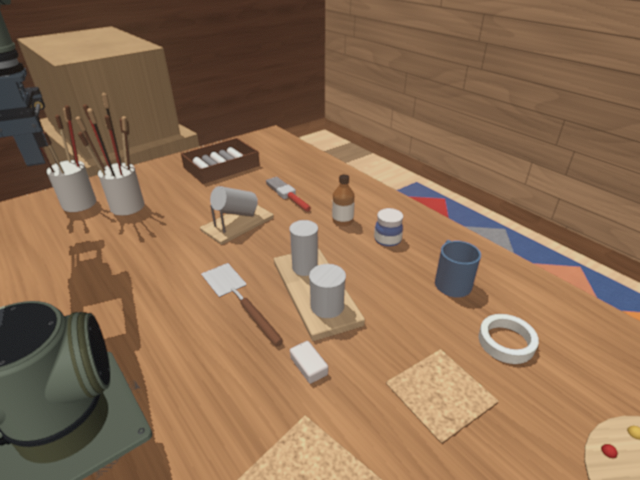

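The top view shows the tall tumbler's top at about (300,236), the squat one at (356,254), the small mat at (466,243) and the big mat at (465,362). The washed tumbler is at (180,245), with the cradle's stop at (196,266). The side view shows the tall tumbler at (304,250), the squat one at (327,290) and the cradle at (235,210).

```bash
cat > h.py <<'E'
import numpy as np,cv2
def cloud(f):
    K=f["intrinsics"];T=f["cam_to_world"];d=f["depth"].astype(float)
    v,u=np.mgrid[:480,:640]
    p=np.stack([(u-K[0,2])/K[0,0]*d,(v-K[1,2])/K[1,1]*d,d],-1)@T[:3,:3].T+T[:3,3]
    p[d==0]=np.nan
    return p
def ray(f,u,v,z):
    K=f["intrinsics"];T=f["cam_to_world"]
    r=T[:3,:3]@[(u-K[0,2])/K[0,0],(v-K[1,2])/K[1,1],1]
    return T[:3,3]+r*(z-T[2,3])/r[2]
E
python3 - <<'E'
from h import *
C={n:cloud(np.load(n+"0.npz")) for n in("top","side")}
hsv={n:cv2.cvtColor(np.load(n+"0.npz")["pixels"],cv2.COLOR_RGB2HSV) for n in C}
def box(n,x0,x1,y0,y1,z0,z1):
    p=C[n]; return (p[...,0]>x0)&(p[...,0]<x1)&(p[...,1]>y0)&(p[...,1]<y1)&(p[...,2]>z0)&(p[...,2]<z1)
P=C["top"]
for nm,(u,v) in dict(tall=(300,236),squat=(356,254),mat=(466,243),wash=(180,245),board=(328,245),table=(420,200)).items(): print(nm,P[v,u].round(1))
for nm,(u,v) in dict(tall=(300,236),squat=(356,254)).items():
    c=P[v,u]
    for n in C:
        m=box(n,c[0]-45,c[0]+45,c[1]-45,c[1]+45,c[2]-6,c[2]+15)
        q=C[n][m]; (cx,cy),r=cv2.minEnclosingCircle(q[:,:2].astype(np.float32)); print(nm,n,len(q),round(cx,1),round(cy,1),round(r,1),np.median(q[:,2]).round(1))
def rect(nm,n,m,):
    m=cv2.morphologyEx(m.astype(np.uint8),cv2.MORPH_OPEN,np.ones((3,3)))
    q=C[n][m>0]; print(nm,n,len(q),[np.round(a,1) for a in cv2.minAreaRect(q[:,:2].astype(np.float32))],np.nanmedian(q[:,2]).round(1))
c=P[243,466]
for n in C: 
    s=hsv[n]; print(s[243,466],s[200,420]) if n=="top" else 0
    rect("mat",n,box(n,c[0]-85,c[0]+85,c[1]-85,c[1]+85,-5,12)&(s[...,2]>165))
b=P[245,328]
for n in C: rect("board",n,box(n,b[0]-150,b[0]+150,b[1]-150,b[1]+150,14,27))
w=P[245,180]
for n in C:
    rect("foot",n,box(n,w[0]-120,w[0]+120,w[1]-90,w[1]+90,8,18))
    m=box(n,w[0]-90,w[0]+90,w[1]-60,w[1]+60,35,140); q=C[n][m]
    mu=q.mean(0);U,S,V=np.linalg.svd(q-mu,full_matrices=False);print("wash",n,len(q),mu.round(1),V[0].round(3),q.min(0).round(1),q.max(0).round(1))
    np.save(f"w_{n}.npy",q)
# ceiling of heights
m=box("top",150,900,-450,450,60,400);print("tallest",P[m][:,2].max())
E
python3 -c "
import cv2;a=cv2.imread('pics/top0.png')[195:300,140:400];b=cv2.imread('pics/side0.png')[160:265,180:440]
import numpy as np;cv2.imwrite('pics/crop.png',cv2.resize(np.vstack([a,b]),None,fx=2.8,fy=2.8))"
```

```text
tall [509.3  62.2 123.2]
squat [474.  -58.9  99.6]
mat [ 509.5 -322.     5.6]
wash [487.2 325.  107.5]
board [498.8   3.3  19.8]
table [ 612.3 -215.7   -2.7]
tall top 570 513.5 66.8 28.8 125.4
tall side 431 513.0 64.3 30.6 124.9
squat top 757 476.6 -57.8 33.8 100.8
squat side 749 476.4 -59.7 35.3 100.1
[ 18 106 183] [ 13 137 160]
mat top 2864 [array([ 510. , -321.9]), array([128.1, 130. ]), np.float64(85.6)] 6.0
mat side 8646 [array([ 509.5, -322. ]), array([170. , 169.9]), np.float64(0.0)] 4.2
board top 3883 [array([441.9,  -2.4]), array([293.8, 208.8]), np.float64(73.6)] 20.6
board side 3101 [array([463. ,  -6.1]), array([228.2, 280.7]), np.float64(0.0)] 20.1
foot top 1351 [array([495.6, 336.1]), array([170.1,  91.3]), np.float64(8.4)] 12.5
wash top 1358 [491.6 329.3  90.6] [-0.944 -0.084  0.318] [435.5 300.8  35.5] [554.1 368.3 122.8]
foot side 1021 [array([494.6, 334. ]), array([171. ,  93.3]), np.float64(8.8)] 11.9
wash side 1152 [480.9 318.1  79.6] [ 0.941 -0.095 -0.324] [433.3 299.3  35.2] [554.4 357.3 120.9]
tallest 135.25336867174656
```

View pics/crop.png

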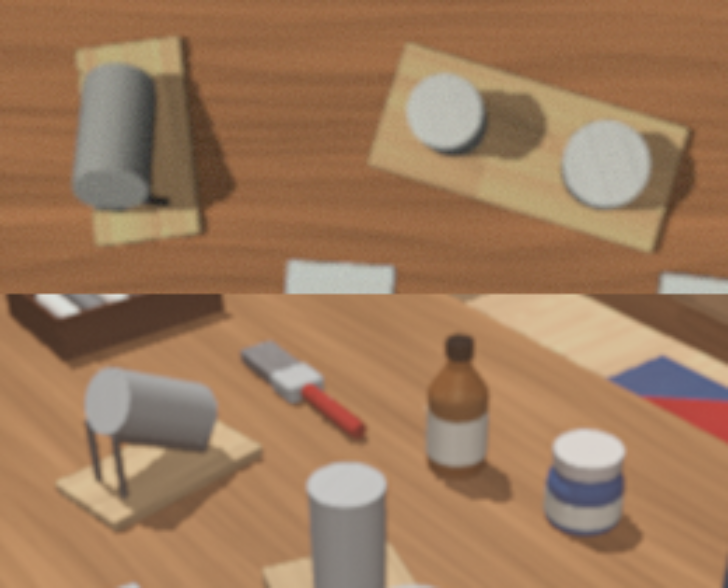

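The crop shows the closed base at the near, high end, about crop (112,190), and the mouth at the far low end. The cradle's +x is therefore roughly world +x, turned about 8.5° towards +y. Next I refine the tumbler axis and rack fit.

```bash
python3 - <<'E'
from h import *
from scipy.optimize import least_squares
q=np.vstack([np.load("w_top.npy"),np.load("w_side.npy")])
def res(x,q):
    d=np.array([np.cos(x[3])*np.cos(x[2]),np.cos(x[3])*np.sin(x[2]),-np.sin(x[3])])
    o=np.array([490,x[0],x[1]]);v=q-o;t=v@d
    return np.linalg.norm(v-np.outer(t,d),axis=1)-29,t,d,o
for n in("top","side"):
    q=np.load(f"w_{n}.npy")
    r=least_squares(lambda x:res(x,q)[0],[327,71,.148,.52],loss="soft_l1",f_scale=2)
    e,t,d,o=res(r.x,q);t=t[abs(e)<3];lo,hi=np.percentile(t,[1,99]);print(n,r.x[:2].round(1),np.degrees(r.x[2:]).round(1),"base",(o+d*lo).round(1),"mouth",(o+d*hi).round(1),abs(e).mean().round(2),lo,hi)
f=np.load("top0.npz");p=cloud(f);s=cv2.cvtColor(f["pixels"],cv2.COLOR_RGB2HSV)
# board: height band restricted to the largest blob
m=((p[...,2]>12)&(p[...,2]<140)&(abs(p[...,0]-495)<110)&(abs(p[...,1]-5)<150)).astype(np.uint8)
m=cv2.morphologyEx(m,cv2.MORPH_OPEN,np.ones((5,5)));k,l,st,_=cv2.connectedComponentsWithStats(m);i=1+st[1:,4].argmax()
g=(l==i)&(p[...,2]<26);print("board",cv2.minAreaRect(p[g][:,:2].astype(np.float32)),g.sum())
E
```

```text
top [335.6  73.2] [ 8.6 30.1] base [449.2 329.4  97.2] mouth [538.  342.9  45. ] 3.29 -47.73878054515921 56.14014829825737
side [334.5  71.4] [ 9.1 27.2] base [447.6 327.8  93.4] mouth [540.  342.5  45.3] 4.76 -48.23345347098181 56.955863140813904
board ((495.3225402832031, 4.534637451171875), (250.40362548828125, 110.29096984863281), 73.56058502197266) 3436
```

>>> send_rows(steps=[[[-0.3,-0.9,0,0,1],[-0.3,-0.9,0,0,1],[-0.3,-0.9,0,0,1],[-0.79,-0.49,0,0,1],[-0.79,-0.49,0,0,1]]], squeeze=20)

```text
time_s: 0.52
ee_pos: [202.1, 387.6, 179.1]
ee_rot: [-180.0, -0.0, 165.7]
force: [1.0, -0.2, 0.3]
gripper_width: 90.9
gripper_force: 0.0
```

>>> send_rows(steps=[[[-0.79,-0.49,0,0,1],[-0.79,-0.49,0,0,1],[-0.79,-0.49,0,0,1],[-0.79,-0.49,0,0,1],[-0.79,-0.49,0,0,1]]])

```text
time_s: 0.93
ee_pos: [331.9, 253.7, 179.2]
ee_rot: [-180.0, -0.0, 165.6]
force: [0.4, -0.1, -0.7]
gripper_width: 91.3
gripper_force: 0.0
```

>>> send_rows(steps=[[[-0.79,-0.49,0,0,1],[-0.79,-0.49,0,0,1],[-0.79,-0.49,0,0,1],[-0.79,-0.49,0,0,1],[-0.79,-0.49,0,0,1]]])

```text
time_s: 1.35
ee_pos: [460.6, 119.3, 179.1]
ee_rot: [180.0, -0.0, 165.5]
force: [0.5, 0.5, -0.3]
gripper_width: 91.2
gripper_force: 0.0
```

>>> send_rows(steps=[[[-0.5,-0.3,0,0,1],[-0.29,-0.19,0,0,1],[0,0,0,0,1]]])

```text
time_s: 1.6
ee_pos: [486.8, 92.6, 178.8]
ee_rot: [-180.0, -0.0, 165.4]
force: [0.0, 0.0, 0.0]
gripper_width: 91.2
gripper_force: 0.0
```

>>> send_rows(steps=[[[-0.81,-0.47,0,0,1],[0,0,0.3,0,1],[0,0,0.8,0,1],[0,0,0.8,0,1],[0,0,0.55,0,1]]])

```text
time_s: 2.02
ee_pos: [509.7, 69.1, 79.1]
ee_rot: [-180.0, -0.2, 165.6]
force: [0.4, 0.2, -0.0]
gripper_width: 91.3
gripper_force: 0.0
```

>>> send_rows(steps=[[[0,0,0,0,1],[0,0,0,0,0],[0,0,0,0,0],[0,0,0,0,0],[0,0,0,0,0]]])

```text
time_s: 2.43
ee_pos: [513.4, 68.4, 83.1]
ee_rot: [179.9, 0.2, 165.6]
force: [0.5, -0.8, -0.5]
gripper_width: 67.5
gripper_force: 0.0
```

>>> send_rows(steps=[[[0,0,0,0,0],[0,0,0,0,0],[0,0,0,0,0]]])

```text
time_s: 2.68
ee_pos: [513.0, 67.8, 82.4]
ee_rot: [180.0, 0.1, 165.6]
force: [-0.7, -1.3, 5.1]
gripper_width: 57.4
gripper_force: 20.0
```

>>> send_rows(steps=[[[0,0,-0.15,0,0],[0,0,-0.4,0,0],[0,0,-0.7,0,0],[0,0,-0.8,0,0],[0,0,-0.7,0,0]]])

```text
time_s: 3.1
ee_pos: [511.8, 68.0, 192.7]
ee_rot: [180.0, -0.1, 165.6]
force: [0.9, 0.1, -1.6]
gripper_width: 57.3
gripper_force: 20.0
```

>>> send_rows(steps=[[[-0.1,-0.4,0,0,0],[-0.2,-0.8,0,0,0],[-0.2,-0.8,0,0,0],[-0.2,-0.8,0,0,0],[-0.2,-0.8,0,0,0]]])

```text
time_s: 3.52
ee_pos: [510.6, -81.6, 191.3]
ee_rot: [180.0, -0.0, 165.6]
force: [-0.2, 0.0, -1.8]
gripper_width: 57.8
gripper_force: 20.0
```

>>> send_rows(steps=[[[-0.2,-0.8,0,0,0],[-0.2,-0.8,0,0,0],[-0.2,-0.8,0,0,0],[-0.2,-0.8,0,0,0],[-0.2,-0.8,0,0,0]]])

```text
time_s: 3.93
ee_pos: [509.5, -246.8, 191.1]
ee_rot: [180.0, -0.1, 165.6]
force: [0.9, 0.5, -0.6]
gripper_width: 57.3
gripper_force: 20.0
```

>>> send_rows(steps=[[[-0.2,-0.8,0,0,0],[-0.25,-1,0,0,0],[0,0,0,0,0],[0,0,0,0,0]]])

```text
time_s: 4.27
ee_pos: [508.9, -321.2, 190.4]
ee_rot: [179.9, -0.1, 165.4]
force: [-0.6, -0.0, -0.4]
gripper_width: 57.5
gripper_force: 20.0
```

>>> send_rows(steps=[[[0,0,0.5,0,0],[0,0,0.9,0,0],[0,0,0.8,0,0],[0,0,0.4,0,0],[0,0,0.2,0,0]]])

```text
time_s: 4.68
ee_pos: [507.7, -316.8, 76.2]
ee_rot: [179.8, -0.4, 165.6]
force: [-1.3, 0.1, -1.5]
gripper_width: 57.6
gripper_force: 20.0
```

>>> send_rows(steps=[[[0,0,0.1,0,0],[0,0,0.05,0,0],[0,0,0,0,0],[0,0,0,0,0]]])

```text
time_s: 5.02
ee_pos: [510.5, -319.9, 74.7]
ee_rot: [-180.0, 0.1, 165.6]
force: [0.0, 0.5, -0.6]
gripper_width: 57.6
gripper_force: 20.0
```

>>> send_rows(steps=[[[0,0,0.05,0,0],[0,0,0.05,0,0],[0,0,0,0,0],[0,0,0,0,0]]])

```text
time_s: 5.35
ee_pos: [509.6, -319.6, 69.4]
ee_rot: [180.0, 0.0, 165.6]
force: [-0.6, -0.2, -2.0]
gripper_width: 57.2
gripper_force: 20.0
```

```bash
python3 - <<'E'
from workcell import env
from h import *
f=env.grab_frame("side");p=cloud(f);cv2.imwrite("pics/s1.png",f["pixels"][:,:,::-1])
s=env.state();print(s["ee_pos"],s["force"])
E
```

```text
[ 509.62403689 -319.69314214   69.39460894] [-0.78639979 -0.53722672 -1.24247797]
```

View pics/s1.png

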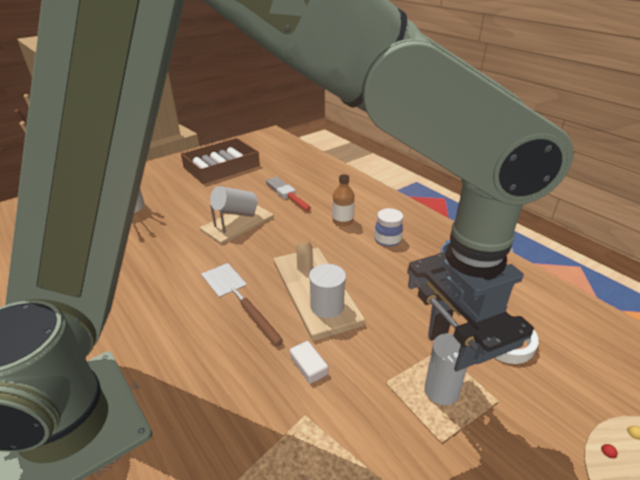

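The tumbler is upright just above the small mat at about (445,375), and the freed peg shows at (304,260). I lower it until contact.

>>> send_rows(steps=[[[0,0,0.04,0,0],[0,0,0.0,0,0],[0,0,0,0,0]]])

```text
time_s: 5.65
ee_pos: [509.6, -319.6, 67.6]
ee_rot: [180.0, -0.0, 165.6]
force: [-0.5, 0.2, -2.0]
gripper_width: 57.4
gripper_force: 20.0
```

>>> send_rows(steps=[[[0,0,0.03,0,0],[0,0,0.0,0,0],[0,0,0,0,0]]])

```text
time_s: 5.9
ee_pos: [510.1, -320.0, 67.4]
ee_rot: [-180.0, 0.1, 165.6]
force: [-0.6, 0.3, 4.7]
gripper_width: 57.3
gripper_force: 20.0
```

>>> send_rows(steps=[[[0,0,0,0,1],[0,0,0,0,1],[0,0,0,0,1],[0,0,0,0,1],[0,0,0,0,1]]])

```text
time_s: 6.32
ee_pos: [509.5, -319.5, 66.1]
ee_rot: [180.0, -0.0, 165.6]
force: [-0.3, 0.4, -0.1]
gripper_width: 87.4
gripper_force: 0.0
```

>>> send_rows(steps=[[[0,0,0,0,1],[0,0,-0.3,0,1],[0,0,-0.8,0,1],[0,0,-0.9,0,1],[0,0,-0.9,0,1]]])

```text
time_s: 6.73
ee_pos: [509.1, -319.3, 183.2]
ee_rot: [180.0, -0.1, 165.6]
force: [0.9, -0.1, -0.9]
gripper_width: 91.3
gripper_force: 0.0
```

>>> send_rows(steps=[[[0.305,0.909,0,0,1],[0.305,0.909,0,0,1],[0.305,0.909,0,0,1],[0.305,0.909,0,0,1],[0.305,0.909,0,0,1]]])

```text
time_s: 7.15
ee_pos: [495.3, -126.8, 182.6]
ee_rot: [180.0, 0.0, 165.5]
force: [0.7, 0.4, -0.3]
gripper_width: 91.2
gripper_force: 0.0
```

>>> send_rows(steps=[[[0.305,0.909,0,0,1],[0.305,0.909,0,0,1],[0.305,0.909,0,0,1],[0.305,0.909,0,0,1],[0.305,0.909,0,0,1]]])

```text
time_s: 7.57
ee_pos: [481.6, 64.6, 182.7]
ee_rot: [180.0, 0.0, 165.6]
force: [0.3, 0.5, -0.8]
gripper_width: 91.3
gripper_force: 0.0
```

>>> send_rows(steps=[[[0.305,0.909,0,0,1],[0.305,0.909,0,0,1],[0.305,0.909,0,0,1],[0.305,0.909,0,0,1],[0.305,0.909,0,0,1]]])

```text
time_s: 7.98
ee_pos: [467.7, 256.0, 182.7]
ee_rot: [180.0, 0.0, 165.6]
force: [0.9, 0.6, 0.3]
gripper_width: 91.6
gripper_force: 0.0
```

>>> send_rows(steps=[[[0.305,0.909,0,0,1],[0.305,0.909,0,0,1],[0,0,0,-0.84,1],[0,0,0,-0.84,1],[0,0,0,-0.84,1]]])

```text
time_s: 8.4
ee_pos: [462.3, 331.6, 182.1]
ee_rot: [-180.0, -0.0, -176.7]
force: [0.5, 0.1, -0.3]
gripper_width: 91.3
gripper_force: 0.0
```

>>> send_rows(steps=[[[0,0,0,-0.83,1],[0,0,0,0,1],[0,0,0,0,1]]])

```text
time_s: 8.65
ee_pos: [462.7, 330.7, 182.5]
ee_rot: [180.0, -0.0, -171.5]
force: [0.5, -0.2, 0.7]
gripper_width: 91.4
gripper_force: 0.0
```

```bash
python3 - <<'E'
from workcell import env
from h import *
f=env.grab_frame("side");p=cloud(f);np.savez("side1.npz",**f)
s=env.state();print(s["ee_pos"],s["ee_rot"],s["qpos"].round(1))
# freed peg tip: points near the left peg
m=(abs(p[...,0]-513)<40)&(abs(p[...,1]-66)<40)&(p[...,2]>80)&(p[...,2]<100);q=p[m];print(len(q),q.mean(0),cv2.minEnclosingCircle(q[:,:2].astype(np.float32)),q[:,2].max())
m=(abs(p[...,0]-510)<50)&(abs(p[...,1]+322)<50)&(p[...,2]>103)&(p[...,2]<125);q=p[m];print("dry",len(q),cv2.minEnclosingCircle(q[:,:2].astype(np.float32)),np.median(q[:,2]))
E
```

```text
[462.73753402 330.61401506 182.50184546] [ 1.79995393e+02 -5.46126068e-03 -1.71536663e+02] [ 34.4  17.6  90.2   0.   72.2 -64.1]
68 [508.59388733  59.12486381  84.67909099] ((511.333740234375, 64.01177215576172), 14.686538696289062) 90.36703142203305
dry 988 ((509.9887390136719, -321.2080383300781), 30.247657775878906) 110.10915460248674
```

>>> send_rows(steps=[[[0,0,0.5,0,1],[0,0,0.9,0,1],[0,0,0.8,0,1],[0,0,0.4,0,1],[0,0,0.2,0,1]]], squeeze=5)

```text
time_s: 9.12
ee_pos: [461.1, 329.4, 67.7]
ee_rot: [-179.9, -0.3, -171.5]
force: [-0.2, 0.3, -0.1]
gripper_width: 91.3
gripper_force: 0.0
```

>>> send_rows(steps=[[[0,0,0,0,1],[0,0,0,0,1],[0,0,0,0,0],[0,0,0,0,0],[0,0,0,0,0]]])

```text
time_s: 9.53
ee_pos: [463.6, 331.2, 71.9]
ee_rot: [179.9, 0.1, -171.4]
force: [0.1, -0.8, 0.9]
gripper_width: 74.5
gripper_force: 0.0
```

>>> send_rows(steps=[[[0,0,0,0,0],[0,0,0,0,0],[0,0,0,0,0],[0,0,0,0,0]]])

```text
time_s: 9.87
ee_pos: [462.9, 331.0, 70.7]
ee_rot: [180.0, 0.0, -171.4]
force: [0.2, 0.5, 0.0]
gripper_width: 51.9
gripper_force: 4.6
```

```bash
python3 - <<'E'
from workcell import env
from h import *
s=env.state();print(s["ee_pos"],s["gripper_width"],s["gripper_force"],s["force"])
f=env.grab_frame("side");np.savez("side2.npz",**f)
cv2.imwrite("pics/s2.png",cv2.resize(f["pixels"][100:300,130:400,::-1],None,fx=2.9,fy=2.9))
E
```

```text
[462.88534748 331.03491301  70.74116122] 51.90367433642913 4.641532748937607 [0.18772171 0.51310748 0.03287494]
```

View pics/s2.png

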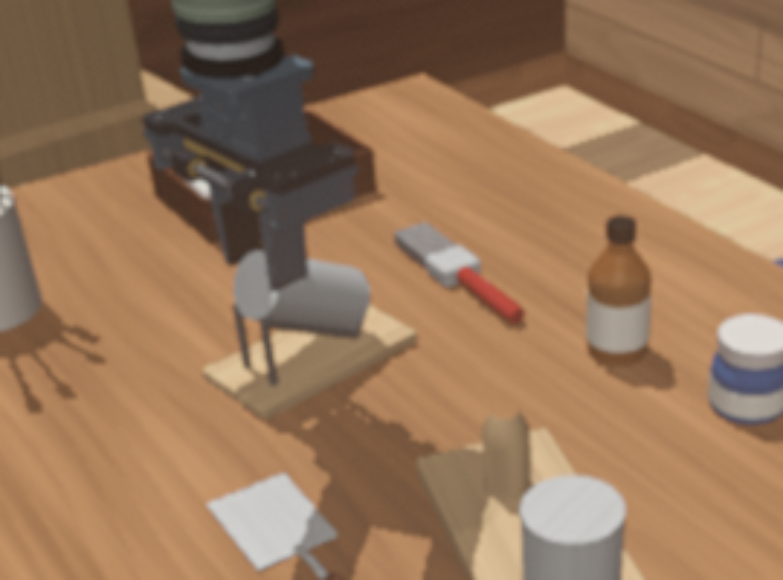

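```bash
python3 - <<'E'
from h import *
f=np.load("side2.npz");p=cloud(f)
for (U,V) in [(240,262),(290,230),(290,262),(290,275),(290,290),(290,305),(290,320),(340,300),(258,285),(240,245)]:
    u,v=int(130+U/2.9),int(100+V/2.9); print(U,V,p[v,u].round(1))
q=p[(abs(p[...,0]-490)<70)&(abs(p[...,1]-330)<60)&(p[...,2]>30)&(p[...,2]<130)]
# finger outer face: points beyond 29 mm from the axis line on -y side
d=np.array([.856,.13,-.5]);o=np.array([448.5,328.8,97]);v=q-o;t=v@d;r=np.linalg.norm(v-np.outer(t,d),axis=1)
F=q[(r>33)&(t>-20)&(t<70)&(q[:,2]>60)];print(len(F),F.min(0),F.max(0));
T=q[(r<33)&(t>35)&(t<100)];print("far cyl r",np.median(r[(r<33)&(t>35)&(t<100)]),T[:,2].max())
E
```

```text
240 262 [448.4 352.  109.9]
290 230 [471.2 292.1 156.9]
290 262 [468.9 295.6 127.6]
290 275 [466.4 293.2 119. ]
290 290 [469.5 304.7  96.3]
290 305 [465.7 300.6  85.8]
290 320 [469.8 313.7  63.9]
340 300 [515.3 308.9  69.1]
258 285 [451.6 331.5  96. ]
240 245 [452.4 355.5 123.4]
235 [434.1429733  289.5206819   60.07842647] [486.28441781 362.08846872 129.92119178]
far cyl r 29.306655378931495 99.08243598113359
```

The fingertips ride about 30 mm behind the TCP at this opening, so the pads caught the tumbler above its axis. I reopen, go 20 mm deeper and regrip.

>>> send_rows(steps=[[[0,0,0,0,1],[0,0,0,0,1],[0,0,0,0,1],[0,0,0,0,1],[0,0,0.2,0,1]]])

```text
time_s: 10.33
ee_pos: [463.8, 331.3, 63.6]
ee_rot: [179.9, 0.2, -171.4]
force: [0.9, -0.3, 0.1]
gripper_width: 82.6
gripper_force: 0.0
```

>>> send_rows(steps=[[[0,0,0.2,0,1],[0,0,0.1,0,1],[0,0,0,0,0],[0,0,0,0,0],[0,0,0,0,0]]])

```text
time_s: 10.75
ee_pos: [462.8, 330.7, 50.5]
ee_rot: [180.0, -0.0, -171.4]
force: [0.0, -0.1, 0.3]
gripper_width: 74.0
gripper_force: 0.0
```

>>> send_rows(steps=[[[0,0,0,0,0],[0,0,0,0,0],[0,0,0,0,0],[0,0,0,0,0]]])

```text
time_s: 11.08
ee_pos: [462.9, 331.2, 50.9]
ee_rot: [179.9, 0.0, -171.4]
force: [-0.2, 1.5, 0.3]
gripper_width: 59.1
gripper_force: 5.0
```

```bash
python3 - <<'E'
from workcell import env
from h import *
s=env.state();print(s["ee_pos"],s["gripper_width"],s["gripper_force"],s["force"])
f=env.grab_frame("side");np.savez("side3.npz",**f)
cv2.imwrite("pics/s3.png",cv2.resize(f["pixels"][130:250,170:310,::-1],None,fx=4.5,fy=4.5))
E
```

```text
[462.94530246 331.15904777  50.90920371] 59.116085378631915 5.000391032081097 [-0.18090313  1.47646618  0.28984537]
```

View pics/s3.png

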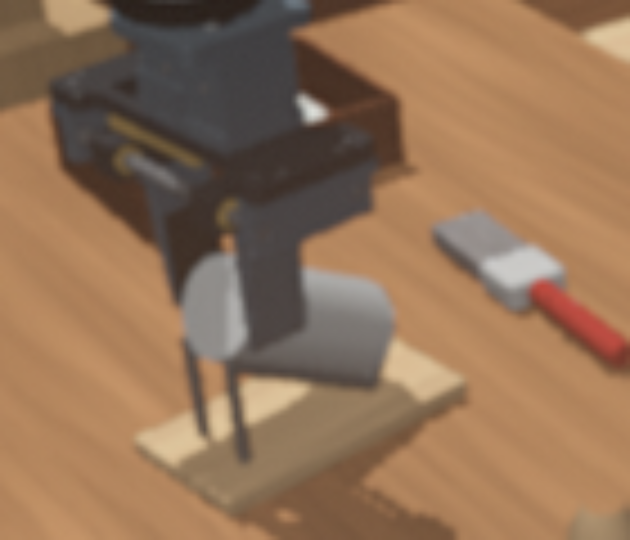

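The fingers now straddle the tumbler near its base at crop (270,330), full-width at 59 mm. I lift gently with a light grip so that the mouth swings down.

>>> send_rows(steps=[[[0,0,-0.1,0,0],[0,0,-0.2,0,0],[0,0,-0.25,0,0],[0,0,-0.25,0,0],[0,0,-0.25,0,0]]])

```text
time_s: 11.55
ee_pos: [463.0, 330.7, 93.9]
ee_rot: [180.0, 0.0, -171.4]
force: [1.0, -0.0, -1.6]
gripper_width: 58.6
gripper_force: 5.0
```

>>> send_rows(steps=[[[0,0,-0.25,0,0],[0,0,-0.25,0,0],[0,0,-0.25,0,0],[0,0,-0.1,0,0],[0,0,0,0,0]]])

```text
time_s: 11.97
ee_pos: [463.5, 331.1, 128.1]
ee_rot: [179.9, 0.1, -171.4]
force: [-0.7, -0.6, -1.7]
gripper_width: 58.6
gripper_force: 5.0
```

```bash
cat >> h.py <<'E'
def cylfit(f,c,x0,grip_r=0):
    """axis of the tumbler seen near c: returns centre, direction, inliers"""
    from scipy.optimize import least_squares
    p=cloud(f).reshape(-1,3);q=p[(np.linalg.norm(p-c,axis=1)<85)]
    s=cv2.cvtColor(f["pixels"],cv2.COLOR_RGB2HSV).reshape(-1,3)[np.linalg.norm(p-c,axis=1)<85]
    return q,s
E
python3 - <<'E'
from workcell import env
from h import *
s=env.state();print(s["ee_pos"],s["gripper_width"],s["gripper_force"],s["force"])
f=env.grab_frame("side");np.savez("side4.npz",**f)
cv2.imwrite("pics/s4.png",cv2.resize(f["pixels"][90:250,160:330,::-1],None,fx=3.6,fy=3.6))
E
```

```text
[463.48507536 331.14962951 128.07114291] 58.56631391699459 4.999925983138382 [-0.71806239 -0.56879518 -1.71437172]
```

View pics/s4.png

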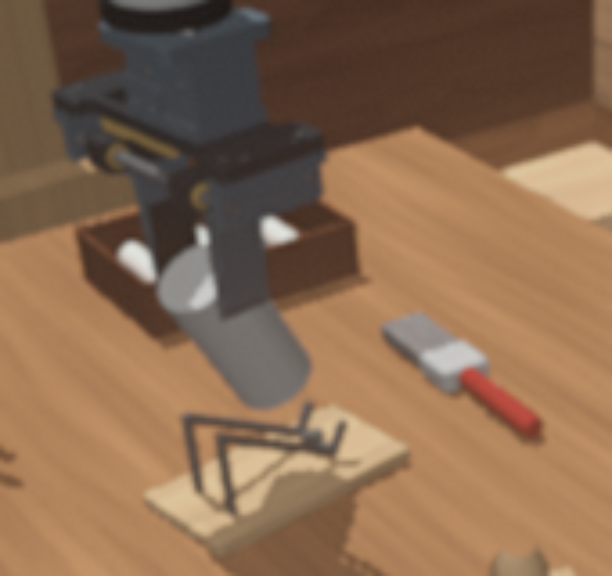

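The tumbler is clear of the cradle, and its mouth has swung partly down, from crop (190,275) to (275,380). I ease the grip to let it swing further.

>>> send_rows(steps=[[[0,0,-0.15,0,0],[0,0,-0.15,0,0],[0,0,0,0,0],[0,0,0,0,0],[0,0,0,0,0]]], squeeze=4)

```text
time_s: 12.43
ee_pos: [462.7, 330.6, 138.4]
ee_rot: [-180.0, -0.0, -171.4]
force: [1.3, -0.1, -1.5]
gripper_width: 58.6
gripper_force: 4.0
```

```bash
cat > tilt.py <<'E'
from workcell import env
from h import *
from scipy.optimize import least_squares
import sys
def tilt(name="side",verbose=True):
    s=env.state();e=s["ee_pos"];f=env.grab_frame(name);p=cloud(f).reshape(-1,3)
    yaw=np.radians(s["ee_rot"][2]);x=-np.array([np.cos(yaw),np.sin(yaw)])   # cradle +x side at start
    y=np.array([-x[1],x[0]])
    v=p-[e[0],e[1],0];a=v[:,:2]@x;b=v[:,:2]@y
    hsv=cv2.cvtColor(f["pixels"],cv2.COLOR_RGB2HSV).reshape(-1,3)
    m=(abs(b)<31)&(a>-60)&(a<110)&(p[:,2]<e[2]+30)&(p[:,2]>max(30,e[2]-90))&(hsv[:,1]<70)&(hsv[:,2]>75)
    a,b,z=a[m],b[m],p[m,2]-e[2]
    def res(k):  # axis in the a-z plane, passes (k0,k1,0 offset at z=0), angle k2 below level
        c,sn=np.cos(k[2]),np.sin(k[2])
        perp=(a-k[0])*sn+(z)*c
        return np.hypot(perp,b-k[1])-29
    r=least_squares(res,[0,0,np.radians(60)],loss="soft_l1",f_scale=1.5)
    i=abs(r.fun)<2.5;t=(a*np.cos(r.x[2])-z*np.sin(r.x[2]))[i]
    print(name,"angle",np.degrees(r.x[2]).round(1),"a@tcp",r.x[:2].round(1),"n",m.sum(),"inl",i.sum(),"zmin",(z[i].min()+e[2]).round(1),"tcp",e.round(1),"w",s["gripper_width"].round(1),"F",s["force"].round(1),"t",round(s["time_s"],2))
    np.savez(f"last_{name}.npz",**f);return f
if __name__=="__main__": tilt()
E
python3 tilt.py
```

```text
Traceback (most recent call last):
  File "tilt.py", line 21, in <module>
    if __name__=="__main__": tilt()
                             ~~~~^^
  File "tilt.py", line 19, in tilt
    print(name,"angle",np.degrees(r.x[2]).round(1),"a@tcp",r.x[:2].round(1),"n",m.sum(),"inl",i.sum(),"zmin",(z[i].min()+e[2]).round(1),"tcp",e.round(1),"w",s["gripper_width"].round(1),"F",s["force"].round(1),"t",round(s["time_s"],2))
                                                                                                                                                             ^^^^^^^^^^^^^^^^^^^^^^^^
AttributeError: 'float' object has no attribute 'round'
```

```bash
sed -i 's/s\["gripper_width"\].round(1)/round(s["gripper_width"],1)/' tilt.py; python3 tilt.py
```

```text
side angle 71.8 a@tcp [11.2 -0. ] n 706 inl 610 zmin 49.7 tcp [462.6 330.6 138.3] w 58.6 F [-0.1  0.  -1.2] t 12.48
```

>>> send_rows(steps=[[[0,0,-0.2,0,0],[0,0,-0.2,0,0],[0,0,-0.2,0,0],[0,0,-0.2,0,0],[0,0,0,0,0]]], squeeze=3)

```text
time_s: 12.95
ee_pos: [464.0, 331.5, 173.2]
ee_rot: [179.9, 0.2, -171.4]
force: [0.5, 0.3, -1.3]
gripper_width: 58.6
gripper_force: 3.0
```

```bash
python3 tilt.py
```

```text
side angle 77.6 a@tcp [ 5.5 -0.1] n 745 inl 690 zmin 117.0 tcp [464.  331.5 173.2] w 58.6 F [ 0.5  0.3 -1.3] t 12.95
```

>>> send_rows(steps=[[[-0.6,0,0,0,0],[-0.5,0,0,0,0],[-0.35,0,0,0,0],[-0.2,0,0,0,0],[-0.1,0,0,0,0]]])

```text
time_s: 13.42
ee_pos: [532.6, 341.1, 169.9]
ee_rot: [-180.0, -0.0, -171.4]
force: [-0.3, 0.2, -1.0]
gripper_width: 59.1
gripper_force: 3.0
```

```bash
python3 tilt.py
```

```text
side angle 90.2 a@tcp [-3.3 -0.2] n 725 inl 667 zmin 115.8 tcp [532.6 341.1 169.9] w 59.1 F [-0.3  0.2 -1. ] t 13.42
```

The tumbler now hangs vertical. I firm the grip and carry it over the freed peg.

>>> send_rows(steps=[[[0,0,0,0,0],[0,0,0,0,0],[0,0,0,0,0]]], squeeze=20)

```text
time_s: 13.72
ee_pos: [531.1, 341.1, 170.7]
ee_rot: [180.0, -0.0, -171.4]
force: [-0.2, 0.2, -1.6]
gripper_width: 58.0
gripper_force: 20.0
```

>>> send_rows(steps=[[[0.05,-0.25,0,0,0],[0.12,-0.55,0,0,0],[0.15,-0.75,0,0,0],[0.15,-0.75,0,0,0],[0.15,-0.75,0,0,0]]])

```text
time_s: 14.13
ee_pos: [524.8, 215.0, 170.7]
ee_rot: [-180.0, -0.0, -171.3]
force: [0.3, 0.3, -1.7]
gripper_width: 58.2
gripper_force: 20.0
```

>>> send_rows(steps=[[[0.15,-0.75,0,0,0],[0.15,-0.75,0,0,0],[0.15,-0.75,0,0,0],[0.15,-0.7,0,0,0],[0.15,-0.5,0,0,0]]])

```text
time_s: 14.55
ee_pos: [515.7, 73.1, 170.9]
ee_rot: [-179.9, 0.0, -171.4]
force: [0.0, 0.7, -1.7]
gripper_width: 58.1
gripper_force: 20.0
```

>>> send_rows(steps=[[[0.1,-0.2,0,0,0],[0,0,0,0,0],[0,0,0,0,0],[0,0,0,0,0]]])

```text
time_s: 14.88
ee_pos: [514.0, 68.3, 170.7]
ee_rot: [180.0, 0.0, -171.4]
force: [-0.6, 0.5, -1.6]
gripper_width: 57.9
gripper_force: 20.0
```

```bash
python3 tilt.py; python3 - <<'E'
from h import *
f=np.load("last_side.npz");cv2.imwrite("pics/s5.png",cv2.resize(f["pixels"][100:340,220:440,::-1],None,fx=2.5,fy=2.5))
p=cloud(f);m=(abs(p[...,0]-513)<30)&(abs(p[...,1]-66)<30)&(p[...,2]>35)&(p[...,2]<68);q=p[m]
from scipy.optimize import least_squares
r=least_squares(lambda k:np.hypot(q[:,0]-k[0],q[:,1]-k[1])-18,[513,66],loss="soft_l1");print("peg",r.x,len(q),abs(r.fun).mean())
E
```

```text
side angle 90.0 a@tcp [-3.2  0. ] n 953 inl 933 zmin 116.8 tcp [514.   68.3 170.7] w 57.9 F [-0.6  0.5 -1.6] t 14.88
peg [513.77899205  66.09021409] 196 0.8058521860226713
```

View pics/s5.png

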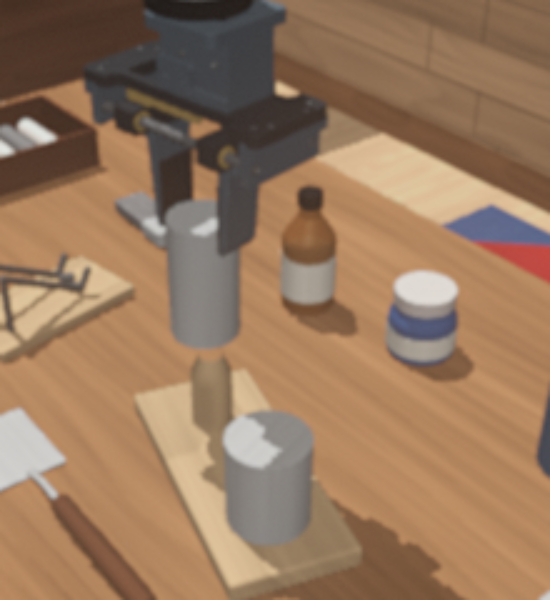

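The tumbler hangs upright at crop (205,275), right above the peg at (212,390). I make a small correction and lower it.

>>> send_rows(steps=[[[-0.07,-0.04,0.1,0,0],[0,0,0.3,0,0],[0,0,0.4,0,0],[0,0,0.4,0,0],[0,0,0.4,0,0]]])

```text
time_s: 15.35
ee_pos: [517.3, 67.0, 105.5]
ee_rot: [180.0, 0.0, -171.3]
force: [0.9, 0.0, -2.0]
gripper_width: 57.8
gripper_force: 20.0
```

>>> send_rows(steps=[[[0,0,0.3,0,0],[0,0,0.15,0,0],[0,0,0.05,0,0],[0,0,0,0,0],[0,0,0,0,0]]])

```text
time_s: 15.77
ee_pos: [517.6, 66.5, 87.1]
ee_rot: [180.0, 0.1, -171.4]
force: [1.2, 0.0, -2.8]
gripper_width: 58.1
gripper_force: 20.0
```

>>> send_rows(steps=[[[0,0,0.05,0,0],[0,0,0.05,0,0],[0,0,0,0,0],[0,0,0,0,0]]])

```text
time_s: 16.1
ee_pos: [517.0, 66.2, 82.7]
ee_rot: [180.0, 0.0, -171.4]
force: [0.3, 0.0, -1.9]
gripper_width: 57.9
gripper_force: 20.0
```

```bash
python3 tilt.py
```

```text
side angle 90.1 a@tcp [-3.2 -0.1] n 795 inl 771 zmin 30.1 tcp [517.   66.2  82.7] w 57.9 F [ 0.3  0.  -1.9] t 16.1
```

Upright, and the rim is about 9 mm above the board. I continue in small steps.

>>> send_rows(steps=[[[0,0,0.06,0,0],[0,0,0.06,0,0],[0,0,0,0,0],[0,0,0,0,0]]])

```text
time_s: 16.48
ee_pos: [516.8, 66.2, 77.5]
ee_rot: [180.0, -0.0, -171.4]
force: [-0.1, 0.9, -1.8]
gripper_width: 58.0
gripper_force: 20.0
```

>>> send_rows(steps=[[[0,0,0.05,0,0],[0,0,0,0,0],[0,0,0,0,0]]])

```text
time_s: 16.73
ee_pos: [516.9, 66.2, 75.6]
ee_rot: [180.0, -0.0, -171.4]
force: [-0.1, 0.2, -1.1]
gripper_width: 57.7
gripper_force: 20.0
```

>>> send_rows(steps=[[[0,0,0.03,0,0],[0,0,0,0,0],[0,0,0,0,0]]])

```text
time_s: 16.98
ee_pos: [517.1, 66.2, 75.0]
ee_rot: [180.0, 0.0, -171.4]
force: [-1.1, 0.5, 2.9]
gripper_width: 57.6
gripper_force: 20.0
```

>>> send_rows(steps=[[[0,0,0.02,0,0],[0,0,0,0,0],[0,0,0,0,0]]], squeeze=3)

```text
time_s: 17.23
ee_pos: [517.3, 66.3, 74.2]
ee_rot: [180.0, 0.1, -171.4]
force: [-1.0, -0.2, 4.8]
gripper_width: 58.9
gripper_force: 3.0
```

>>> send_rows(steps=[[[0,0,0,0,1],[0,0,0,0,1],[0,0,0,0,1],[0,0,0,0,1],[0,0,0,0,1]]])

```text
time_s: 17.65
ee_pos: [516.9, 66.2, 73.5]
ee_rot: [180.0, -0.0, -171.4]
force: [1.0, 0.0, 0.2]
gripper_width: 89.4
gripper_force: 0.0
```

>>> send_rows(steps=[[[0,0,0,0,1],[0,0,-0.3,0,1],[0,0,-0.8,0,1],[0,0,-0.9,0,1],[0,0,-0.9,0,1]]])

```text
time_s: 18.07
ee_pos: [516.3, 66.1, 190.6]
ee_rot: [180.0, -0.1, -171.4]
force: [0.1, -0.1, -0.4]
gripper_width: 91.1
gripper_force: 0.0
```

>>> send_rows(steps=[[[0.6,0.6,-0.3,0,1],[0.6,0.6,0,0,1],[0.6,0.6,0,0,1],[0.6,0.6,0,0,1],[0,0,0,0,1]]])

```text
time_s: 18.48
ee_pos: [403.0, 148.8, 201.9]
ee_rot: [179.9, -0.1, -171.2]
force: [-1.2, -0.7, 0.4]
gripper_width: 91.4
gripper_force: 0.0
```

```bash
python3 - <<'E'
from workcell import env
from h import *
f=env.grab_frame("side");p=cloud(f);cv2.imwrite("pics/s6.png",f["pixels"][:,:,::-1]);s=env.state();print(s["ee_pos"],s["force"],s["time_s"])
for nm,c,z in(("washed",(513.7,66.5),125),("squat",(476.5,-58.5),100),("dry",(510,-321),110)):
    q=p[(abs(p[...,0]-c[0])<40)&(abs(p[...,1]-c[1])<40)&(abs(p[...,2]-z)<5)];print(nm,len(q),cv2.minEnclosingCircle(q[:,:2].astype(np.float32)),np.median(q[:,2]))
    A=np.c_[q[:,:2]-c,np.ones(len(q))];print(np.linalg.lstsq(A,q[:,2],rcond=None)[0])
E
```

```text
[405.7041891  147.73748753 202.04854734] [-0.2278498  -1.11274847  0.24287721] 18.5333
washed 398 ((511.72406005859375, 64.56915283203125), 30.136709213256836) 124.88379350036763
[1.37281259e-02 2.10793687e-02 1.24792665e+02]
squat 727 ((476.9242248535156, -59.691680908203125), 35.05311584472656) 100.05318902955037
[1.03523225e-02 1.50587130e-02 9.99600656e+01]
dry 951 ((509.81622314453125, -322.2552795410156), 29.792449951171875) 110.13653377284493
[1.40588149e-02 8.52593684e-03 1.10082036e+02]
```

View pics/s6.png

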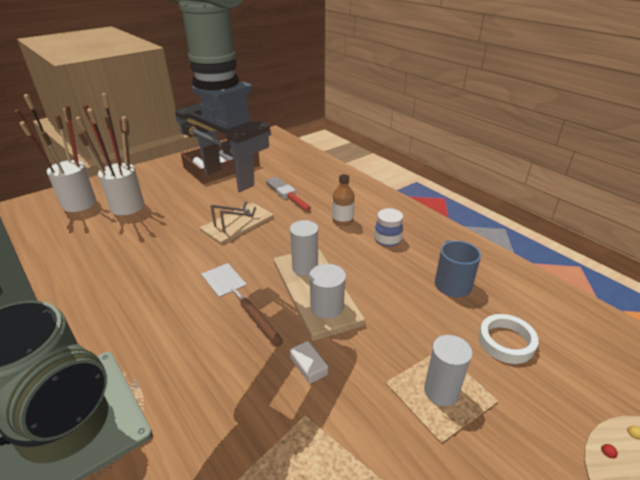

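The washed tumbler sits on its peg at (304,250) with its top at 124.9 mm. The dry one stands mid-mat at (447,370) with its top at 110 mm. Everything else is where it was.

```bash
python3 -c "
from workcell import env
print(env.job_done())"
```

```text
the job is handed in; nothing more can be done
None
```

The job is handed in at about 18.5 s: the dry tumbler stands mouth-down in the middle of the small cork mat, and the washed tumbler sits mouth-down over the freed peg with its rim on the board; the squat tumbler and everything else look unmoved in the last camera view.

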